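# Proof-load a clasp in the spring pull tester

### The arm

A 6-joint arm with a two-finger parallel gripper is mounted at the origin on a cart in front of the work surface, level with it; the furniture and walls round the work are solid. World frame = base frame: x ahead of the robot, y to its left, z up, the work surface at z = 0. Lengths are in m, angles in rad, forces in N, time in s.
With the tool pointing down it reaches from about 0.25 to 0.775 m from the base axis. Payload 4 kg.
Tool frame: the origin (TCP) lies midway between the tips of the shut fingers; the grasp point (between the pads) lies 19 mm behind it (robot.pinch_z is the distance from the TCP to the grasp point, in m); x points along the fingers, y is the direction in which the jaws open and shut, and the axes are right-handed (so a half turn about x gives the same grasp; the last joint's range is limited). The gripper opens to 94 mm and grips with 3 to 60 N. Pads are 16 mm wide; open, the fingers measure 119 mm over their backs; the gripper's body (75 mm by 177 mm) begins 78 mm behind the grasp point.
Start: joints at [-1.313, 0.087, 1.371, -0, 1.684, -0.103], TCP at [0.194, -0.515, 0.177] pointing down, gripper open.
Joint ranges: [-3.1, 3.1], [-0.76, 2.03], [0.27, 2.55], [-1.08, 4.22], [0.17, 2.65], [-2.57, 2.57]. Speed limits (rad/s): [2.79, 2.79, 3.14, 3.14, 3.14, 3.14].

### API

Orientations are given as [roll, pitch, yaw] about the fixed x, y, z axes, in that order (R = Rz(yaw) Ry(pitch) Rx(roll)).
In Python, from bench import robot, imaging gives the robot as it stands. The module is installed in compiled form; this text tells all that it offers.
- The arm moves only by the tool drive_tool, never from a script. Its argument "commands" is a list that holds one entry, the list of rows, each a list of 4 numbers: the shift along the tool's x, y, z as a fraction of full scale, then the turn about the tool's x as a fraction of full scale. A call has 1 to 20 rows; each row shifts and turns the commanded pose from where the row before left it, along the tool's axes as they then stand; what a row does not reach is not made up. Full scale, the value 1, is 0.25 m for a shift and 360 degrees for a turn. A row lasts 1/10 s, in which the tool goes at most 50 mm and 8.59 degrees, less where a joint would pass 70% of its speed; a pose out of reach is approached as far as the arm can. A call with a number of a shift or a turn outside -1 to 1 is refused whole. A call with a gripper value outside its range is refused whole. "grip" is the opening, from 0 (shut) to 1 (fully open), set as the call begins (left out, the last holds). The fingers move at their own pace and stop on an object; the grip force is fixed at half the most. Time passes only in rows, so rows that do not move let the fingers close. It gives the time, the measured TCP pose, the force and the opening at its end, in the units of the state.
- robot.get_obs(): the state, without advancing time (a new reading comes with each control period).
- imaging.snapshot(name): name is "scene" or "top" or "wrist"; returns a dict with "pixels" (420x560x3 uint8, red, green, blue), "z_map" (420x560 float32, m along the optical axis (not along the pixel's ray), 0 where there is no reading), "mtx" (3x3 intrinsics, pixels), "k1" (the pictures are not rectified: a ray, as slopes to the right and down, at radius r is drawn at 1 + k1 r^2 times it, then the intrinsics apply), "extrinsics" (4x4, takes a point from world to camera coordinates). Camera axes: x right, y up, looking along -z (the intrinsics and any distortion apply to the point x, -y, -z); pixel columns grow to the right and rows downward; lengths in m; the calibration is good to about 2 mm. A picture is of the moment at which its call begins.
- robot.close_job(): hands the job in, once; it reports no verdict.
The state is a dict: "time": time; "joint_positions": joint angles; "qvel": joint speeds; "joint_torque": joint torques, N m; "tool_pos": TCP position; "ee_rot": TCP orientation; "wrist_force": force on the tool from outside, world axes, zero at the start; "wrist_torque": the same for the moment, N m; "width": finger opening in m.
Only numpy, scipy, OpenCV 4.12 (cv2) and the standard library are available. Lean on these libraries where they do the work, as an engineer would, in place of code of your own. Each camera call takes 0.05 s, during which the arm holds its last target.

### The job

Proof-load the clasp that lies in the small pull tester: first press the orange clamp lever all the way down until its spring catch holds it and leave it latched, then pull the red grip tab straight out against its spring until the red pointer stands over the yellow band on the scale, without pulling well past the band. Finish while still holding the tab there, steady with the pointer over the band (the tab springs back if let go), and leave the band and the things around the tester as they are.

Things in the scene. Friction and masses are not known exactly. Their poses are not given: they have to be found in the camera images.
- tester: pull tester fixed to the bench: grey base 330 x 90 x 12 mm, x -200 to +130 mm, scale ledge on its +y side. Origin on the bench, z up; x is the pull axis, the red tab is pulled towards -x. Blue spring barrel 29 mm wide, top 49 mm high, x -41 to +43 mm. Clasp at x +47 to +85. Lever hinge at x 85, y -35, z 47 mm. Catch post 63 mm high at x 91 to 125, y -3 to 19 mm.
- clamp (a joint): orange-ended clamp lever, hinge about the tester's x axis, rad: 0 = raised (start), 0.45 = fully down, where the catch holds it. It is sprung upwards; pressing at the paddle needs about 1 to 7 N. Let go before about 0.35 it springs up again; past that the catch snaps it fully down and holds it.
- paddle (a point): centre of the top face of the lever's orange paddle (34 mm along the tester's x, 36 mm along the lever, 12 mm thick), 105 mm from the hinge; moves with the lever. Raised: 100 mm above the bench, at y = +56 mm in the tester's frame; fully down: 55 mm above the bench, at y = +70 mm. Nothing lies below the paddle. z axis: normal of its face.
- pull (a joint): red grip tab on its steel rod, slide, m: 0 = home (start), grows as the tab is pulled towards the tester's -x, end stop at 0.075. The spring pulls it home with 4 N at 0 and 1.4 N more for each 10 mm of pull; it has no catch.
- grip (a point): middle of the top edge of the upright red grip tab, 102 mm above the bench; the tab is 12 mm thick along the tester's x, 40 mm wide along y, and reaches down to 24 mm. Pinch it from above across its thickness. At home it has 48 mm clear to the spring barrel, but for a 10 mm rod on the axis (top 39 mm high); the other side is free. Moves with the tab.
- pointer (a point): middle of the upper edge of the red pointer, a 2.5 mm thin fin on the tab's foot, 38 mm above the bench, 70 mm from the pull axis on the tester's +y side, at the same x as the tab's middle; moves with the tab; axes as the tester's.
- band_mark (a point): centre of the top of the yellow band, 10 mm wide along the tester's x, on the aluminium scale 31 mm above the bench, 66 mm from the pull axis on the +y side. It is set at a place that differs each time, 25 to 60 mm towards -x from the pointer's home. Axes as the tester's. The pointer is over the band when their x in the tester's frame agree within 5 mm.
- green_bin: green open parts bin with clasps, 68 x 91 x 42 mm, loose, in front of the tester on its +y side; leave it. Origin: centre of its underside.
- red_pliers: red-handled pliers, 172 x 49 mm, 11 mm high, lying loose to the right of the tester; leave them. Origin: centre of the underside.
- glue_can: lidded tin, white and silver, 67 mm wide, 59 mm high, standing loose to the left of the tester; leave it. Origin: centre of its underside.

How it is judged:
On the way, in this order (a step that is already met when the one before it is completed fails the run):
1. the clamp lever is pressed down into its catch (value of joint clamp above 0.42 rad), for 0.3 s.
2. with the lever latched, the tab is held with the pointer over the yellow band (value of joint clamp above 0.42 rad and distance between the grasp point and paddle above 0.08 m and x of pointer in the frame of band_mark between -0.005 and 0.005 m and contact force between the fingers and pull above 2 N), for 0.5 s.
At the end, for the whole second after the job is handed in: Program ended still holding: fingers bear on the grip tab with over 2 N and keep the red pointer steady within 5 mm of the middle of the yellow band; the clamp lever stays latched (over 0.42 rad) with the hand at least 80 mm from its paddle (all of step 2 and velocity of joint pull between -0.01 and 0.01 m/s); the arm keeps its last pose, push and grip.
It fails at once if the tab is pulled more than 8 mm before the clamp lever is down (value of joint pull above 0.008 m and value of joint clamp below 0.4 rad).
It fails at once if the pointer is pulled more than 12 mm past the middle of the band (x of pointer in the frame of band_mark below -0.012 m).
It fails at once if the yellow band is shifted by more than 5 mm (distance of band_mark from where it was at the start of the episode above 0.005 m).
It fails at once if a thing beside the tester is shifted by more than 20 mm (distance of any of green_bin, red_pliers, glue_can from where it was at the start of the episode above 0.02 m).
It also fails if it takes over 48 s, if anything falls off the work surface, if the arm or the gripper's body presses on something with over 40 N, if the wrist force passes 120 N, or if a joint passes its speed limit or range.

## Working session

There is one attempt and no reset: what is moved stays moved. The work goes in short steps, Python scripts to look and compute and a tool call to move; the robot and the scene stay as the last step left them, time stands still between calls to the robot, and variables do not carry over. Pictures are saved under pics/ and viewed, and the job is handed in when it is done.

Besides the shell and the picture viewer there is one more tool, called after "Call:" as a command line: name --argument value ..., lists and objects as JSON in quotes. drive_tool: Moves the arm, as the interface text tells. Shift numbers are shares of 0.25 m and turn numbers shares of 360 degrees, none past 1 either way. Its arguments: {"type":"object","properties":{"commands":{"type":"array","items":{"type":"array","items":{"type":"array","items":{"type":"number","minimum":-1,"maximum":1}}}},"grip":{"type":"number"}},"required":["commands"]}

```bash
mkdir -p pics; cat > h.py <<'E'
import numpy as np, cv2
from bench import robot, imaging
def snap(n,f):
    s=imaging.snapshot(n); cv2.imwrite(f'pics/{f}.png',cv2.cvtColor(s['pixels'],cv2.COLOR_RGB2BGR)); np.savez(f'pics/{f}.npz',**{k:np.asarray(v) for k,v in s.items()}); return s
def ray(s,u,v):
    K=s['mtx'];k=float(s['k1']);xd=np.array([(u-K[0,2])/K[0,0],(v-K[1,2])/K[1,1]])
    x=xd.copy()
    for _ in range(30): x=xd/(1+k*(x@x))
    E=s['extrinsics'];R=E[:3,:3];c=-R.T@E[:3,3]
    return c,R.T@np.array([x[0],-x[1],-1.])
def onz(s,u,v,z):
    c,d=ray(s,u,v); return c+d*(z-c[2])/d[2]
def dep(s,u,v):
    c,d=ray(s,u,v); return c+d*s['z_map'][int(round(v)),int(round(u))]
def proj(s,p):
    E=s['extrinsics'];q=E[:3,:3]@np.asarray(p)+E[:3,3];x=np.array([q[0],-q[1]])/-q[2]
    x=x*(1+float(s['k1'])*(x@x));K=s['mtx'];return K[0,0]*x[0]+K[0,2],K[1,1]*x[1]+K[1,2]
E
python3 -c "
from h import *
for n in ['scene','top','wrist']: snap(n,n+'0')
o=robot.get_obs();print(o['time'],o['tool_pos'],o['ee_rot'],o['width'],o['wrist_force'],robot.pinch_z)"
```

```text
0.15 [ 0.19402859 -0.51414028  0.17638768] [-1.66784831  1.56912098  1.83453081] 0.09420579058753228 [-1.01814618 -0.20222868  0.07184342] 0.0188
```

View pics/scene0.png

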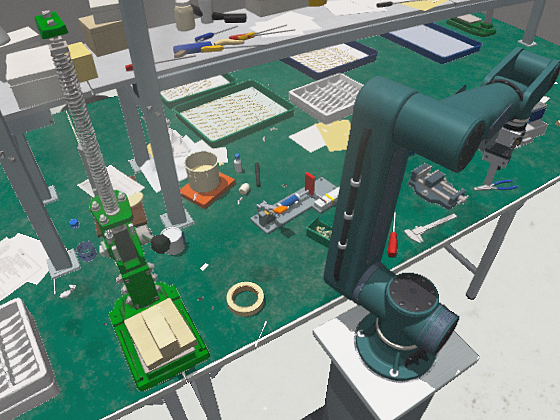

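View pics/top0.png

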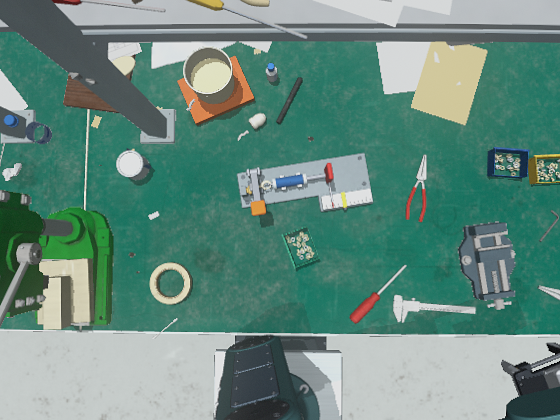

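View pics/wrist0.png

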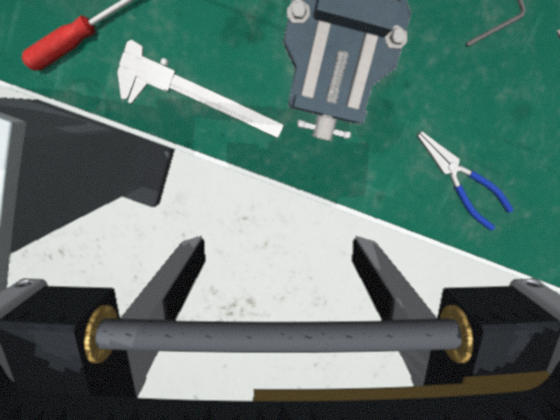

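```bash
python3 -c "
from h import *
s=dict(np.load('pics/top0.npz'))
im=cv2.cvtColor(s['pixels'],cv2.COLOR_RGB2BGR)
c=im[140:280,225:385];cv2.imwrite('pics/topz.png',cv2.resize(c,None,fx=5,fy=5,interpolation=cv2.INTER_CUBIC)[:600,:800])
hsv=cv2.cvtColor(im,cv2.COLOR_BGR2HSV)
def m(lo,hi,name):
    a=cv2.inRange(hsv,np.array(lo),np.array(hi));a[:145]=0;a[280:]=0;a[:,:225]=0;a[:,385:]=0
    n,l,st,ce=cv2.connectedComponentsWithStats(a)
    for i in range(1,n):
        if st[i,4]>5: print(name,st[i],ce[i], dep(s,*ce[i]))
m([0,150,80],[6,255,255],'red');m([10,150,100],[20,255,255],'or');m([22,100,120],[35,255,255],'yel');m([105,120,60],[125,255,255],'blue')
E=s['extrinsics'];print(-E[:3,:3].T@E[:3,3],s['mtx'],s['k1'])
"
```

```text
red [326 163   7  16  64] [329.4375 170.625 ] [ 0.59224071 -0.11820556  0.1027445 ]
or [251 200  15  16 187] [257.90374332 207.71657754] [0.50440676 0.0481633  0.10336151]
yel [246 187   6   7  19] [248.05263158 190.26315789] [0.55028423 0.07528777 0.0600648 ]
yel [341 192   6  16  50] [343.52 199.64] [ 0.53107765 -0.15942437  0.03378704]
blue [276 175  27  13 239] [289.0167364  180.82426778] [ 0.57568826 -0.0242293   0.04645979]
[ 0.4209811  -0.0178613   1.15430942] [[453.67598728   0.         276.34207999]
 [  0.         453.67598728 209.09800654]
 [  0.           0.           1.        ]] -0.03481433613739424
```

View pics/topz.png

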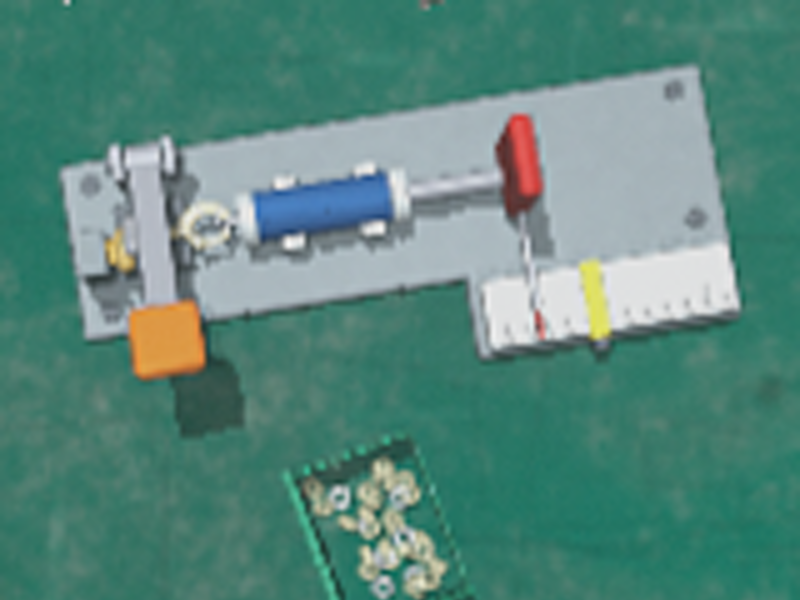

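```bash
python3 -c "
from h import *
s=dict(np.load('pics/top0.npz'))
z=lambda x,y:(225+(x+.5)/5-.5,140+(y+.5)/5-.5)
P=[((62,170),(130,-45,12)),((697,68),(-200,-45,12)),((87,340),(130,45,12)),((168,340),(85,56,100)),((258,215),(42,0,45)) ]
W=np.array([onz(s,*z(*a),b[2]/1000)[:2] for a,b in P]);T=np.array([b[:2] for a,b in P])/1000
def fit(i):
    w=W[i];t=T[i];wm=w.mean(0);tm=t.mean(0);H=(t-tm).T@(w-wm);U,S,V=np.linalg.svd(H);R=V.T@np.diag([1,np.linalg.det(V.T@U.T)])@U.T;return R,wm-R@tm
R,o=fit([0,1,2,3]);print(R,o,np.degrees(np.arctan2(R[1,0],R[0,0])));print((T@R.T+o-W)*1000)
inv=lambda p:(R.T@(p[:2]-o)*1000).round(1)
for n,p,h in [('tabtop face mid',(521,150),.1),('paddle',(168,340),.1),('ptr',(540,325),.038),('band',(595,300),.031),('bandtop',(591,263),.031),('bandbot',(601,337),.031),('tabtopL',(519,118),.102),('tabR',(533,192),.102)]:
  w=onz(s,*z(*p),h);print(n,w.round(4),inv(w))
ob=robot.get_obs()
from scipy.spatial.transform import Rotation as Ro
print(Ro.from_euler('xyz',ob['ee_rot']).as_matrix().round(3))
"
```

```text
[[-0.16296706 -0.98663151]
 [ 0.98663151 -0.16296706]] [ 0.57547841 -0.02652827] 99.37915690569912
[[ 0.13348368  0.97528505]
 [ 0.29646697 -1.68884018]
 [-1.85470988  0.18919586]
 [ 1.42475923  0.52435928]
 [-2.7242805   7.59573663]]
tabtop face mid [ 0.5951 -0.117   0.1   ] [-92.4  -4.6]
paddle [0.505  0.0477 0.1   ] [84.7 57.5]
ptr [ 0.5182 -0.132   0.038 ] [-94.7  73.6]
band [ 0.5315 -0.16    0.031 ] [-124.5   65.2]
bandtop [ 0.5499 -0.1581  0.031 ] [-125.6   46.7]
bandbot [ 0.513  -0.1629  0.031 ] [-124.3   83.8]
tabtopL [ 0.6099 -0.1159  0.102 ] [-93.8 -19.4]
tabR [ 0.575  -0.1223  0.102 ] [-94.4  16.1]
[[-0.     0.353 -0.936]
 [ 0.002 -0.936 -0.353]
 [-1.    -0.002 -0.   ]]
```

Call:
drive_tool --commands '[[[0, 0, 0, 0.0157], [0, 0, 0, 0.0157], [0, -0.126, -0.098, 0], [0, -0.126, -0.098, 0], [0, -0.126, -0.098, 0], [0, -0.126, -0.098, 0], [0, -0.126, -0.098, 0], [0, -0.126, -0.098, 0], [0, -0.126, -0.098, 0], [0, -0.126, -0.098, 0], [0, -0.126, -0.098, 0], [0, -0.126, -0.098, 0], [0, -0.126, -0.098, 0], [0, -0.126, -0.098, 0], [0, -0.126, -0.098, 0], [0, -0.126, -0.098, 0], [0, -0.126, -0.098, 0], [0, -0.126, -0.098, 0], [0, 0, 0, 0], [0, 0, 0, 0]]]' --grip 0

```text
time: 2.15
tool_pos: [0.4985, 0.0468, 0.1766]
ee_rot: [0.24, 1.569, -2.736]
wrist_force: [-0.6, -0.3, -0.5]
width: 0.0002
```

```bash
cat >> h.py <<'E'
from scipy.spatial.transform import Rotation as Ro
A=np.array([[-0.16297,-0.98663],[0.98663,-0.16297]]);O=np.array([0.57548,-0.02653])
def st():
    o=robot.get_obs();M=Ro.from_euler('xyz',o['ee_rot']).as_matrix()
    print('t',o['time'],'tcp',o['tool_pos'].round(4) if hasattr(o['tool_pos'],'round') else o['tool_pos'],'tester mm',(A.T@(np.array(o['tool_pos'][:2])-O)*1000).round(1),'w',o['width'],'F',np.round(o['wrist_force'],2));print(M.round(3)); print('jaw angle vs tester -x deg',np.degrees(np.arctan2(M[1,1],M[0,1]))+80.62)
E
python3 -c "
from h import *
st()
snap('wrist','wrist1');snap('top','top1')"
```

```text
t 2.15 tcp [0.4985 0.0468 0.1766] tester mm [84.9 64. ] w 0.00023851694419116913 F [-0.57 -0.33 -0.49]
[[-0.002  0.165 -0.986]
 [-0.001 -0.986 -0.165]
 [-1.     0.     0.002]]
jaw angle vs tester -x deg 0.09456413046849832
```

View pics/wrist1.png

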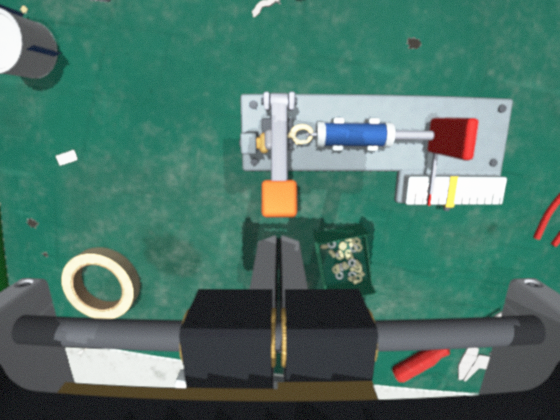

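Call:
drive_tool --commands '[[[0.09, 0, 0, 0], [0.09, 0, 0, 0], [0.09, 0, 0, 0], [0.02, 0, 0, 0], [0.02, 0, 0, 0], [0.02, 0, 0, 0], [0.02, 0, 0, 0], [0.02, 0, 0, 0], [0.02, 0, 0, 0], [0.02, 0, 0, 0], [0.02, 0, 0, 0], [0.02, 0, 0, 0], [0.02, 0, 0, 0], [0, 0, 0, 0], [0, 0, 0, 0]]]'

```text
time: 3.75
tool_pos: [0.4993, 0.0465, 0.06]
ee_rot: [2.816, 1.57, -0.162]
wrist_force: [-0.1, 0.0, 3.9]
width: 0.0007
```

```bash
python3 -c "
from h import *
st()
snap('wrist','wrist2')
s=dict(np.load('pics/wrist1.npz'))
im=cv2.cvtColor(s['pixels'],cv2.COLOR_RGB2BGR)
cv2.imwrite('pics/w1z.png',cv2.resize(im[80:220,390:520],None,fx=4,fy=4,interpolation=cv2.INTER_CUBIC))
hsv=cv2.cvtColor(im,cv2.COLOR_BGR2HSV)
for n,lo,hi in [('ptr',(0,150,80),(6,255,255)),('band',(22,100,120),(35,255,255))]:
    a=cv2.inRange(hsv,lo,hi);k,l,stt,ce=cv2.connectedComponentsWithStats(a)
    for i in range(1,k):
        if stt[i,4]>5 and ce[i][1]<230:
            h={'ptr':.038,'band':.031}[n];print(n,stt[i],ce[i],A.T@(onz(s,*ce[i],h)[:2]-O)*1000)
"
```

```text
t 3.75 tcp [0.4993 0.0465 0.06  ] tester mm [84.4 63.3] w 0.0007169009628964305 F [-0.09  0.02  3.89]
[[ 0.001  0.163 -0.987]
 [-0.    -0.987 -0.163]
 [-1.     0.    -0.001]]
jaw angle vs tester -x deg -0.009215647106671554
ptr [ 428  119   50   41 1440] [454.50486111 136.92916667] [-117.12973455    1.93890508]
ptr [428 195   2  10  16] [428.625  200.1875] [-96.23322639  76.68705869]
ptr [534 194  26  45 281] [546.65836299 216.99288256] [-257.78374455   98.29171377]
band [258 139   2   5   9] [258.44444444 140.77777778] [106.44503197   8.79626216]
band [262 146   3   4   6] [263.         147.66666667] [101.33456125  16.58443871]
band [445 176  13  32 220] [451.2        191.82727273] [-127.02239841   67.9294785 ]
```

View pics/wrist2.png

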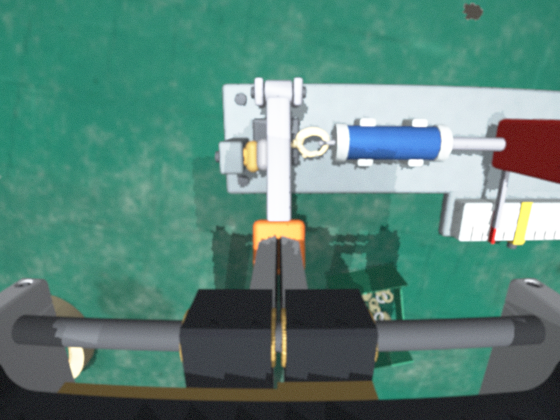

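View pics/w1z.png

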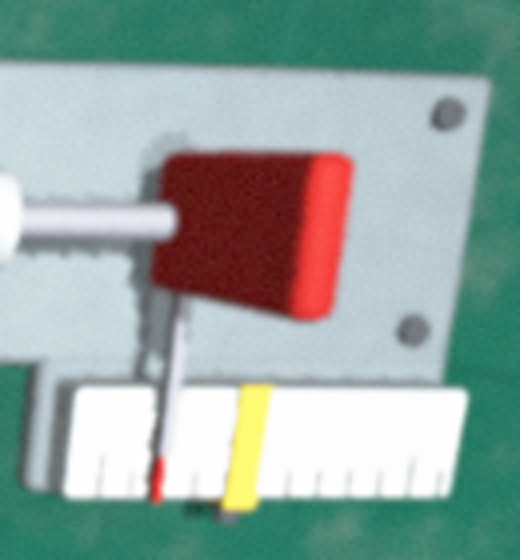

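Call:
drive_tool --commands '[[[0.01, 0, 0, 0], [0.01, 0, 0, 0], [0, 0, 0, 0], [0, 0, 0, 0]]]'

```text
time: 4.2
tool_pos: [0.4986, 0.0464, 0.0544]
ee_rot: [0.005, 1.57, -2.973]
wrist_force: [-0.9, -0.6, 2.1]
width: 0.0006
```

Call:
drive_tool --commands '[[[0.01, 0, 0, 0], [0, 0, 0, 0], [0, 0, 0, 0]]]'

```text
time: 4.5
tool_pos: [0.4989, 0.0465, 0.052]
ee_rot: [-0.137, 1.571, -3.116]
wrist_force: [-0.0, -0.8, 2.5]
width: 0.0005
```

Call:
drive_tool --commands '[[[0.01, 0, 0, 0], [0, 0, 0, 0], [0, 0, 0, 0]]]'

```text
time: 4.8
tool_pos: [0.4988, 0.0465, 0.0495]
ee_rot: [-0.132, 1.571, -3.11]
wrist_force: [0.1, -1.0, 1.3]
width: 0.0003
```

```bash
python3 -c "
from h import *
st()
snap('wrist','wrist3');snap('top','top3')"
```

```text
t 4.8 tcp [0.4988 0.0465 0.0495] tester mm [84.6 63.7] w 0.00027345211152274745 F [ 0.09 -1.04  1.34]
[[-0.     0.163 -0.987]
 [-0.    -0.987 -0.163]
 [-1.    -0.     0.   ]]
jaw angle vs tester -x deg -0.011516794878346559
```

View pics/wrist3.png

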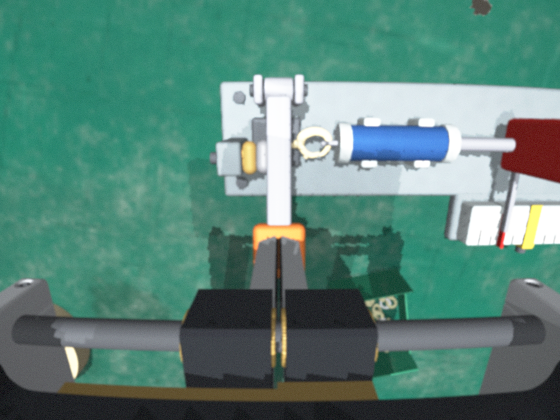

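Call:
drive_tool --commands '[[[-0.05, 0, 0, 0], [-0.1, 0, 0, 0], [-0.15, 0, 0, 0], [-0.15, 0, 0, 0], [-0.06, 0, 0, 0], [0, 0, 0, 0]]]'

```text
time: 5.5
tool_pos: [0.5006, 0.0465, 0.1804]
ee_rot: [2.958, 1.565, -0.02]
wrist_force: [-0.6, 0.5, -1.5]
width: 0.0006
```

```bash
python3 -c "
from h import *
st()
snap('wrist','wrist4');s=snap('scene','scene4')
cv2.imwrite('pics/s4z.png',cv2.resize(cv2.cvtColor(s['pixels'],cv2.COLOR_RGB2BGR)[165:250,240:350],None,fx=6,fy=6,interpolation=cv2.INTER_CUBIC))"
```

```text
t 5.5 tcp [0.5006 0.0465 0.1804] tester mm [84.3 62. ] w 0.0006079419733100526 F [-0.59  0.55 -1.46]
[[ 0.006  0.163 -0.987]
 [-0.    -0.987 -0.163]
 [-1.     0.001 -0.006]]
jaw angle vs tester -x deg -0.008739994694849429
```

View pics/wrist4.png

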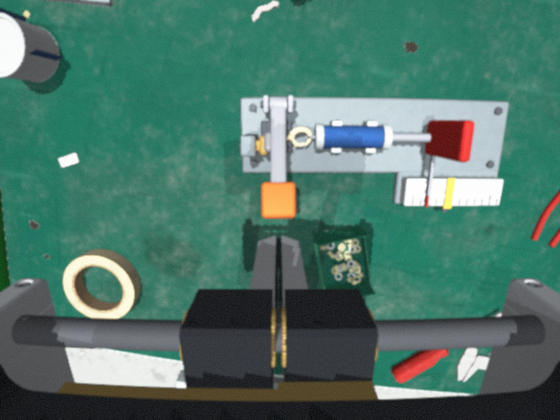

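View pics/s4z.png

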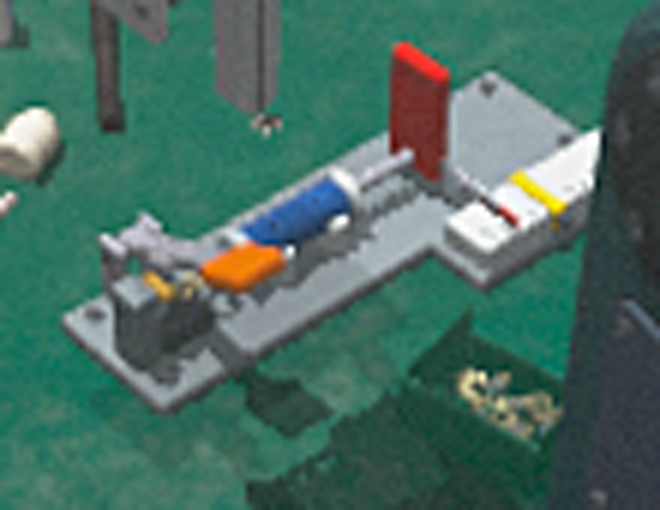

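```bash
python3 -c "
from h import *
for f in ['wrist1','wrist4','scene0','scene4']:
    s=dict(np.load(f'pics/{f}.npz'))
    hsv=cv2.cvtColor(s['pixels'],cv2.COLOR_RGB2HSV);a=cv2.inRange(hsv,(8,170,120),(19,255,255));k,l,q,c=cv2.connectedComponentsWithStats(a)
    for i in range(1,k):
        if q[i,4]>60:
            p=dep(s,*c[i]);print(f,q[i],p.round(4),A.T@(p[:2]-O)*1000)
"
```

```text
wrist1 [262 180  35  37 343] [0.5064 0.0448 0.1015] [81.67650675 56.56956707]
wrist4 [262 182  34  36 330] [0.5048 0.0446 0.1003] [81.71383722 58.1745591 ]
scene0 [219 172  16  13  69] [0.8093 0.0882 0.0217] [  75.1318337  -249.36338356]
scene0 [181 184  33  21 240] [0.7769 0.2212 0.026 ] [ 211.59977766 -239.1417132 ]
scene0 [273 206  14   7  68] [0.4922 0.0522 0.1055] [91.19972059 69.3331048 ]
scene4 [219 172  16  13  67] [0.8119 0.0875 0.0197] [  73.97777667 -251.80920553]
scene4 [181 184  34  21 237] [0.7728 0.2219 0.0292] [ 212.94497046 -235.19543624]
scene4 [274 206  13   7  68] [0.4934 0.0513 0.104 ] [90.13925551 68.26833793]
```

```bash
python3 -c "
from h import *
s=dict(np.load('pics/wrist4.npz'));E=s['extrinsics'];print('cam',-E[:3,:3].T@E[:3,3],'look',-E[2,:3])
print('tcp',proj(s,[.5006,.0465,.1804]))
for x,y,z in [(85,56,100),(85,74,107),(85,38,92),(85,-35,47),(-95,0,102),(85,70,55)]:
    w=A@np.array([x,y])/1000+O;print((x,y,z),w,proj(s,[*w,z/1000]))
s=dict(np.load('pics/wrist3.npz'));print('tcp3',proj(s,[.4988,.0465,.0495]))
for x,y,z in [(85,70,55),(85,52,55),(85,56,100),(85,-35,47)]:
    w=A@np.array([x,y])/1000+O;print((x,y,z),w,proj(s,[*w,z/1000]))
hsv=cv2.cvtColor(s['pixels'],cv2.COLOR_RGB2HSV);a=cv2.inRange(hsv,(8,170,120),(19,255,255));k,l,q,c=cv2.connectedComponentsWithStats(a)
for i in range(1,k):
  if q[i,4]>30: print(q[i],c[i],dep(s,*c[i]))
print(dep(s,260,240),dep(s,300,240))
for n in ['wrist2','wrist3']:
  s=dict(np.load(f'pics/{n}.npz'));cv2.imwrite(f'pics/{n}z.png',cv2.resize(cv2.cvtColor(s['pixels'],cv2.COLOR_RGB2BGR)[60:300,190:390],None,fx=2.5,fy=2.5,interpolation=cv2.INTER_CUBIC))
"
```

```text
cam [0.57754005 0.05856167 0.38914603] look [-0.26498782 -0.04518104 -0.96319268]
tcp (np.float64(276.90992733446495), np.float64(231.9592600737613))
(85, 56, 100) [0.50637627 0.04820723] (np.float64(276.3461778212967), np.float64(197.3225056985248))
(85, 74, 107) [0.48861693 0.04527377] (np.float64(276.3516670003752), np.float64(217.07997361603347))
(85, 38, 92) [0.52413561 0.05114069] (np.float64(276.34617239475915), np.float64(177.64825905485046))
(85, -35, 47) [0.5961596 0.0630375] (np.float64(276.4062352966236), np.float64(103.01822565899411))
(-95, 0, 102) [ 0.59096215 -0.12025985] (np.float64(465.68209041049323), np.float64(140.7561402463367))
(85, 70, 55) [0.49256345 0.04592565] (np.float64(276.54117857544134), np.float64(199.73518068020203))
tcp3 (np.float64(276.89572196548306), np.float64(232.01422509703644))
(85, 70, 55) [0.49256345 0.04592565] (np.float64(276.25430814120745), np.float64(242.9122624224579))
(85, 52, 55) [0.51032279 0.04885911] (np.float64(276.1976666981889), np.float64(219.07928115496816))
(85, 56, 100) [0.50637627 0.04820723] (np.float64(275.74404664959405), np.float64(251.0891230456906))
(85, -35, 47) [0.5961596 0.0630375] (np.float64(275.99892974944413), np.float64(88.6537590953481))
[290 223  15  35 111] [300.51351351 235.63063063] [0.50833635 0.03259355 0.07483255]
[253 224  16  30  69] [257.57971014 233.56521739] [0.50555456 0.0600007  0.07557845]
[0.50624382 0.05787664 0.08715779] [0.5052922  0.03235914 0.07477806]
```

View pics/wrist3z.png

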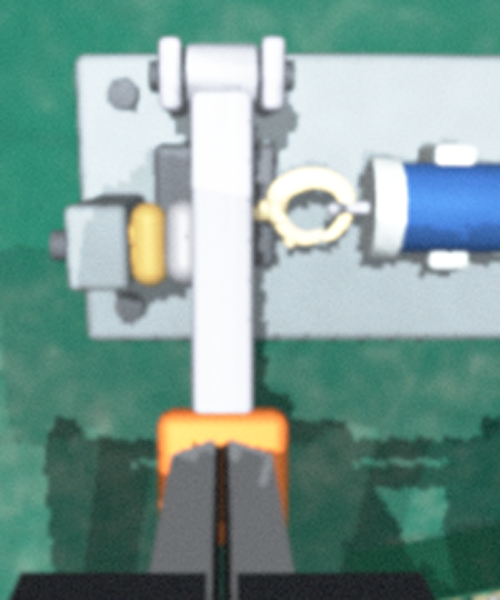

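```bash
python3 -c "
from h import *
for f in ['wrist1','wrist2','wrist3','wrist4']:
    s=dict(np.load(f'pics/{f}.npz'))
    hsv=cv2.cvtColor(s['pixels'],cv2.COLOR_RGB2HSV);a=cv2.inRange(hsv,(5,150,100),(20,255,255));a[:160]=0;a[290:]=0;a[:,:240]=0;a[:,320:]=0
    v,u=np.nonzero(a);print(f,'rows',v.min(),v.max(),'cols',u.min(),u.max(), 'cols at +6',[ (u[v==r].min(),u[v==r].max()) for r in (v.min()+4,v.min()+12,v.min()+25)])
    for cl in (0,.1,.2,.3,.35,.45):
        ph=.45-cl;out=[]
        for r,h in ((87,8),(123,8),(123,-4)):
            y=r*np.cos(ph)-h*np.sin(ph)-35;z=r*np.sin(ph)+h*np.cos(ph)+47
            for x in (68,102):
                w=A@np.array([x,y])/1000+O;out.append(np.round(proj(s,[*w,z/1000])).astype(int).tolist())
        print(cl,out)
"
```

```text
wrist1 rows 180 216 cols 262 296 cols at +6 [(np.int64(262), np.int64(295)), (np.int64(262), np.int64(296)), (np.int64(262), np.int64(296))]
0 [[295, 178], [260, 178], [295, 214], [259, 214], [294, 216], [260, 216]]
0.1 [[294, 180], [260, 180], [294, 216], [260, 216], [294, 217], [261, 217]]
0.2 [[294, 182], [261, 182], [294, 217], [261, 217], [293, 216], [261, 216]]
0.3 [[293, 183], [261, 183], [293, 216], [261, 216], [292, 214], [262, 214]]
0.35 [[293, 183], [261, 183], [293, 216], [262, 216], [292, 213], [262, 213]]
0.45 [[293, 182], [262, 182], [292, 213], [262, 213], [292, 210], [263, 210]]
wrist2 rows 219 260 cols 253 304 cols at +6 [(np.int64(254), np.int64(303)), (np.int64(253), np.int64(304)), (np.int64(254), np.int64(303))]
0 [[304, 214], [248, 214], [305, 275], [247, 275], [303, 274], [249, 274]]
0.1 [[303, 217], [249, 217], [303, 274], [249, 274], [301, 272], [250, 272]]
0.2 [[302, 218], [250, 218], [301, 272], [251, 272], [300, 268], [252, 268]]
0.3 [[301, 218], [251, 218], [300, 268], [252, 268], [299, 263], [253, 263]]
0.35 [[300, 217], [252, 217], [299, 265], [253, 26
[... 611 characters left out ...]
, 265], [253, 266]]
0.45 [[300, 219], [252, 219], [299, 266], [253, 266], [298, 258], [254, 258]]
wrist4 rows 182 217 cols 261 295 cols at +6 [(np.int64(262), np.int64(294)), (np.int64(262), np.int64(295)), (np.int64(262), np.int64(295))]
0 [[294, 180], [259, 180], [294, 216], [259, 216], [293, 217], [259, 217]]
0.1 [[293, 182], [260, 182], [293, 218], [260, 218], [293, 218], [260, 218]]
0.2 [[293, 184], [260, 184], [293, 218], [260, 218], [292, 218], [261, 218]]
0.3 [[292, 185], [261, 185], [292, 218], [261, 218], [292, 216], [261, 216]]
0.35 [[292, 185], [261, 185], [292, 217], [261, 217], [291, 215], [262, 215]]
0.45 [[292, 184], [261, 184], [291, 215], [262, 215], [291, 212], [262, 212]]
```

View pics/wrist2z.png

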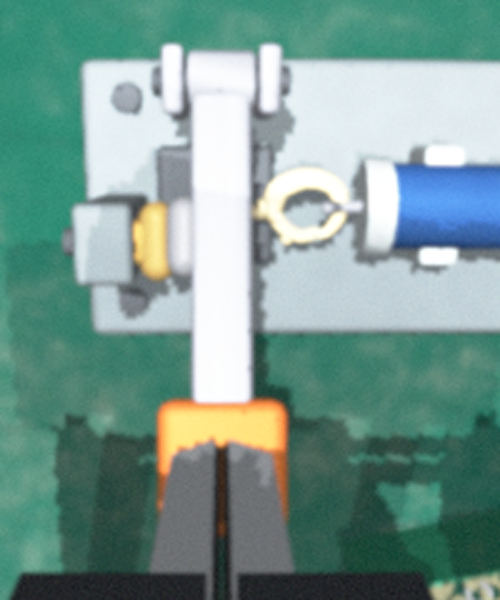

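Call:
drive_tool --commands '[[[0.1, 0, 0.01, 0], [0.1, 0, 0, 0], [0.1, 0, 0, 0], [0.06, 0, 0, 0], [0.04, 0, 0, 0], [0.04, 0, 0, 0], [0.04, 0, 0, 0], [0.02, 0, 0, 0], [0.02, 0, 0, 0], [0, 0, 0, 0], [0, 0, 0, 0]]]'

```text
time: 6.7
tool_pos: [0.4966, 0.0461, 0.0473]
ee_rot: [2.962, 1.57, -0.016]
wrist_force: [0.5, -0.7, 1.6]
width: 0.0009
```

```bash
python3 -c "
from h import *
st();s=snap('top','top5');cv2.imwrite('pics/t5z.png',cv2.resize(cv2.cvtColor(s['pixels'],cv2.COLOR_RGB2BGR)[140:260,225:385],None,fx=5,fy=5))
s=snap('scene','scene5');cv2.imwrite('pics/s5z.png',cv2.resize(cv2.cvtColor(s['pixels'],cv2.COLOR_RGB2BGR)[165:250,240:350],None,fx=6,fy=6,interpolation=cv2.INTER_CUBIC))"
```

```text
t 6.7 tcp [0.4966 0.0461 0.0473] tester mm [84.5 65.9] w 0.0008539458885787437 F [ 0.53 -0.67  1.58]
[[ 0.     0.163 -0.987]
 [-0.    -0.987 -0.163]
 [-1.     0.    -0.   ]]
jaw angle vs tester -x deg -0.012285092149596721
```

View pics/s5z.png

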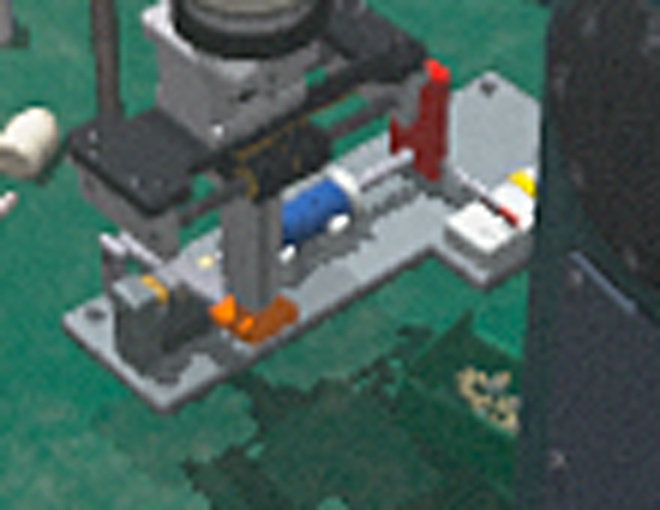

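Call:
drive_tool --commands '[[[0.01, 0, 0, 0], [0.01, 0, 0, 0], [0, 0, 0, 0]]]'

```text
time: 7.1
tool_pos: [0.4961, 0.0461, 0.0416]
ee_rot: [-0.151, 1.57, -3.129]
wrist_force: [-0.1, -0.1, 0.0]
width: 0.0006
```

Call:
drive_tool --commands '[[[0.01, 0, 0, 0], [0.01, 0, 0, 0], [0, 0, 0, 0]]]'

```text
time: 7.4
tool_pos: [0.496, 0.0461, 0.0366]
ee_rot: [-0.144, 1.57, -3.122]
wrist_force: [-0.2, -0.5, 0.3]
width: 0.0005
```

```bash
python3 -c "
from h import *
st();s=snap('scene','scene6');cv2.imwrite('pics/s6z.png',cv2.resize(cv2.cvtColor(s['pixels'],cv2.COLOR_RGB2BGR)[165:250,240:350],None,fx=6,fy=6,interpolation=cv2.INTER_CUBIC))
s=snap('wrist','wrist6');cv2.imwrite('pics/w6z.png',cv2.resize(cv2.cvtColor(s['pixels'],cv2.COLOR_RGB2BGR)[60:300,190:390],None,fx=2.5,fy=2.5,interpolation=cv2.INTER_CUBIC))"
```

```text
t 7.4 tcp [0.496  0.0461 0.0366] tester mm [84.6 66.6] w 0.0005153392796440874 F [-0.18 -0.53  0.27]
[[-0.001  0.163 -0.987]
 [-0.    -0.987 -0.163]
 [-1.    -0.     0.001]]
jaw angle vs tester -x deg -0.012206949381408094
```

View pics/s6z.png

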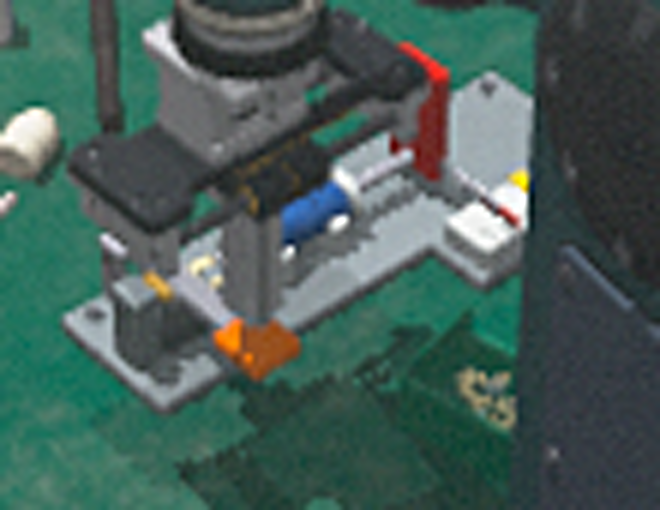

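View pics/w6z.png

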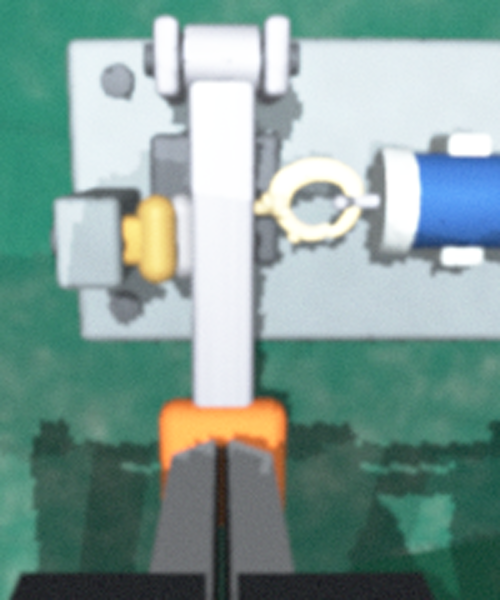

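Call:
drive_tool --commands '[[[-0.05, 0, 0, 0], [-0.1, 0, 0, 0], [-0.15, 0, 0, 0], [-0.15, 0, 0, 0], [-0.1, 0, 0, 0], [0, 0, 0, 0]]]' --grip 0.6

```text
time: 8.1
tool_pos: [0.4994, 0.046, 0.181]
ee_rot: [2.952, 1.56, -0.026]
wrist_force: [0.8, -1.0, 1.2]
width: 0.0451
```

```bash
python3 -c "
from h import *
st();s=snap('scene','scene7');cv2.imwrite('pics/s7z.png',cv2.resize(cv2.cvtColor(s['pixels'],cv2.COLOR_RGB2BGR)[165:250,240:350],None,fx=6,fy=6,interpolation=cv2.INTER_CUBIC))
s=snap('wrist','wrist7')
print('paddle z',np.median([dep(s,u,v)[2] for u in range(265,292,3) for v in range(190,210,3)]),dep(s,279,200))
im=cv2.cvtColor(s['pixels'],cv2.COLOR_RGB2BGR)
hsv=cv2.cvtColor(im,cv2.COLOR_BGR2HSV)
for n,lo,hi in [('ptr',(0,150,80),(6,255,255)),('band',(22,100,120),(35,255,255)),('or',(8,170,120),(19,255,255))]:
    a=cv2.inRange(hsv,lo,hi);k,l,stt,ce=cv2.connectedComponentsWithStats(a)
    for i in range(1,k):
        if stt[i,4]>5 and ce[i][1]<230:
            h={'ptr':.038,'band':.031,'or':.055}[n];print(n,stt[i],ce[i],A.T@(onz(s,*ce[i],h)[:2]-O)*1000)
"
```

```text
t 8.1 tcp [0.4994 0.046  0.181 ] tester mm [84.  63.2] w 0.04505580846497449 F [ 0.79 -0.97  1.22]
[[ 0.011  0.163 -0.987]
 [-0.    -0.987 -0.163]
 [-1.     0.002 -0.011]]
jaw angle vs tester -x deg -0.009356510736822088
paddle z 0.055553093908238926 [0.49109268 0.04285329 0.05629488]
ptr [ 427  118   48   41 1466] [452.17121419 136.77830832] [-116.32295821    1.82548889]
ptr [534 192  26  47 288] [546.16666667 215.72916667] [-258.6294095    97.18079991]
ptr [427 195   2  10  18] [427.55555556 199.94444444] [-96.31881978  76.61671101]
band [256 134  10  17  97] [261.10309278 142.18556701] [102.64939943   9.96784547]
band [444 176  12  31 198] [449.83333333 191.62121212] [-126.86632301   67.88759341]
band [267 188   3   5   8] [268.375 189.875] [94.78085916 65.99321914]
band [266 203  25   9 154] [278.22727273 207.94155844] [83.03419039 88.41972544]
or [265 183   6   2  10] [267.5 183.6] [94.93346568 53.53612358]
or [286 183   8  27  51] [291.41176471 193.62745098] [68.34814458 64.94902791]
or [264 202   2   6  12] [264.5 204.5] [98.54591237 77.50987648]
```

View pics/s7z.png

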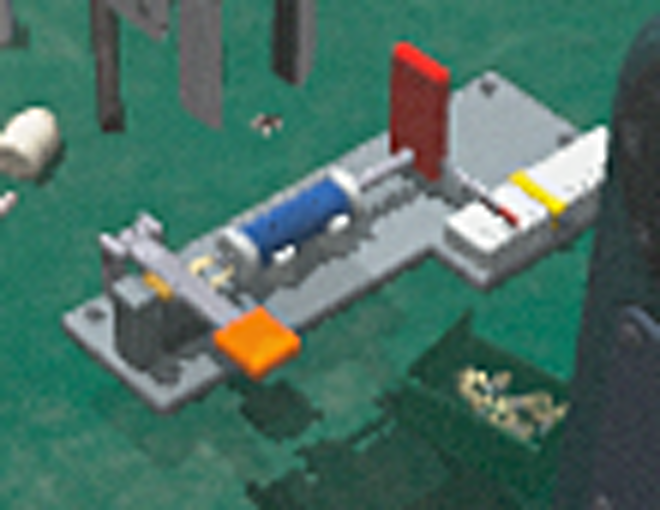

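View pics/wrist7.png

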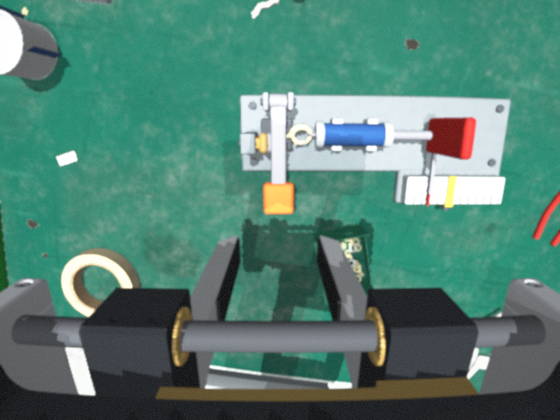

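Call:
drive_tool --commands '[[[0, 0.119, -0.042, 0], [0, 0.119, -0.042, 0], [0, 0.119, -0.042, 0], [0, 0.119, -0.042, 0], [0, 0.119, -0.042, 0], [0, 0.119, -0.042, 0], [0, 0, 0, 0], [0, 0, 0, 0], [0, 0, 0, 0]]]'

```text
time: 9.1
tool_pos: [0.5867, -0.1188, 0.1735]
ee_rot: [-0.579, 1.568, 2.727]
wrist_force: [-0.2, -0.7, 0.1]
width: 0.0566
```

```bash
python3 -c "
from h import *
st();s=snap('wrist','wrist8')"
```

```text
t 9.1 tcp [ 0.5867 -0.1188  0.1735] tester mm [-92.9   3.9] w 0.05660670611298295 F [-0.17 -0.73  0.1 ]
[[-0.002  0.164 -0.987]
 [ 0.001 -0.987 -0.164]
 [-1.    -0.001  0.002]]
jaw angle vs tester -x deg 0.03170004578092289
```

View pics/wrist8.png

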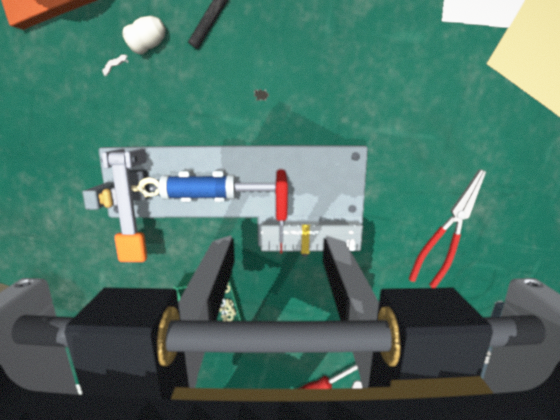

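Call:
drive_tool --commands '[[[0.05, 0.008, -0.015, 0], [0.1, 0, 0, 0], [0.1, 0, 0, 0], [0.1, 0, 0, 0], [0.07, 0, 0, 0], [0.05, 0, 0, 0], [0, 0, 0, 0], [0, 0, 0, 0]]]'

```text
time: 9.95
tool_pos: [0.5919, -0.1209, 0.0576]
ee_rot: [2.527, 1.57, -0.451]
wrist_force: [1.0, 0.4, 0.1]
width: 0.0565
```

```bash
python3 -c "
from h import *
st();s=snap('wrist','wrist9');s=snap('scene','scene9');cv2.imwrite('pics/s9z.png',cv2.resize(cv2.cvtColor(s['pixels'],cv2.COLOR_RGB2BGR)[145:250,240:370],None,fx=5,fy=5,interpolation=cv2.INTER_CUBIC))
"
```

```text
t 9.95 tcp [ 0.5919 -0.1209  0.0576] tester mm [-95.8  -0.8] w 0.05646499481427577 F [0.98 0.35 0.07]
[[ 0.     0.163 -0.987]
 [-0.    -0.987 -0.163]
 [-1.     0.    -0.   ]]
jaw angle vs tester -x deg 0.014013336884275418
```

View pics/wrist9.png

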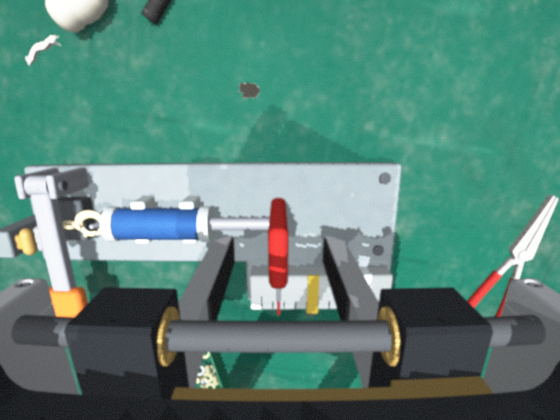

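View pics/s9z.png

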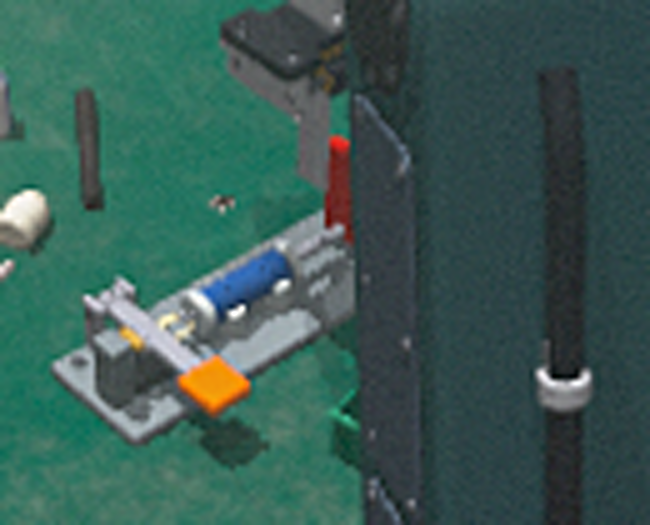

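Call:
drive_tool --commands '[[[0, 0, 0, 0], [0, 0, 0, 0], [0, 0, 0, 0], [0, 0, 0, 0], [0, 0, 0, 0], [0, 0, 0, 0], [0, 0, 0, 0]]]' --grip 0

```text
time: 10.75
tool_pos: [0.5916, -0.1207, 0.0573]
ee_rot: [-1.394, 1.57, 1.912]
wrist_force: [-0.4, 1.6, 0.7]
width: 0.0118
```

```bash
cat > pb.py <<'E'
from h import *
def pb(s):
    hsv=cv2.cvtColor(s['pixels'],cv2.COLOR_RGB2HSV);r={}
    for n,lo,hi,h in [('ptr',(0,140,70),(7,255,255),.038),('band',(22,90,90),(35,255,255),.031)]:
        a=cv2.inRange(hsv,lo,hi);k,l,q,c=cv2.connectedComponentsWithStats(a)
        for i in range(1,k):
            t=A.T@(onz(s,*c[i],h)[:2]-O)*1000
            if q[i,4]>4 and -180<t[0]<-60 and 40<t[1]<95: print(n,q[i],c[i].round(1),t.round(1))
E
python3 -c "
from pb import *
st();s=snap('wrist','wrist10');pb(s);s=snap('top','top10');pb(s)
"
```

```text
t 10.75 tcp [ 0.5916 -0.1207  0.0573] tester mm [-95.6  -0.5] w 0.011756942014949182 F [-0.42  1.6   0.69]
[[-0.     0.163 -0.987]
 [ 0.001 -0.987 -0.163]
 [-1.    -0.001  0.   ]]
jaw angle vs tester -x deg 0.003441734453744516
ptr [277 308   4   6  16] [278.7 310.8] [-96.9  79.9]
band [318 275   1   5   5] [318. 277.] [-130.8   50.9]
band [341 192   6  16  56] [343.6 199.6] [-124.4   65.1]
```

View pics/wrist10.png

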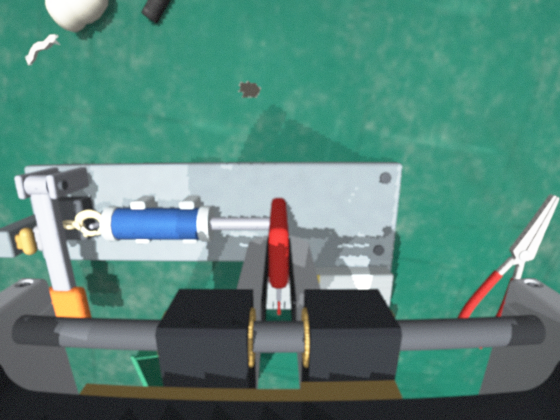

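Call:
drive_tool --commands '[[[0, 0.012, 0, 0], [0, 0.012, 0, 0], [0, 0.012, 0, 0], [0, 0.012, 0, 0], [0, 0.012, 0, 0], [0, 0.012, 0, 0], [0, 0.012, 0, 0], [0, 0.012, 0, 0], [0, 0, 0, 0], [0, 0, 0, 0]]]'

```text
time: 11.85
tool_pos: [0.5953, -0.1429, 0.0572]
ee_rot: [-1.488, 1.567, 1.818]
wrist_force: [-1.3, 7.3, 2.8]
width: 0.0119
```

```bash
python3 -c "
from pb import *
st();s=snap('wrist','wrist11');pb(s);cv2.imwrite('pics/w11z.png',cv2.resize(cv2.cvtColor(s['pixels'],cv2.COLOR_RGB2BGR)[180:340,200:400],None,fx=4,fy=4,interpolation=cv2.INTER_CUBIC))
s=snap('top','top11');pb(s);cv2.imwrite('pics/t11z.png',cv2.resize(cv2.cvtColor(s['pixels'],cv2.COLOR_RGB2BGR)[140:260,225:385],None,fx=5,fy=5,interpolation=cv2.INTER_CUBIC))
"
```

```text
t 11.85 tcp [ 0.5953 -0.1429  0.0572] tester mm [-118.1   -0.6] w 0.011902725732432243 F [-1.3   7.29  2.76]
[[-0.001  0.163 -0.987]
 [ 0.004 -0.987 -0.163]
 [-1.    -0.004  0.   ]]
jaw angle vs tester -x deg 0.027555530522491267
ptr [277 308   4   7  16] [278.4 311.4] [-119.2   80.4]
band [281 282  11  32 267] [286.3 300.1] [-126.1   73.7]
band [341 192   6  16  58] [343.6 199.6] [-124.4   65.3]
```

View pics/w11z.png

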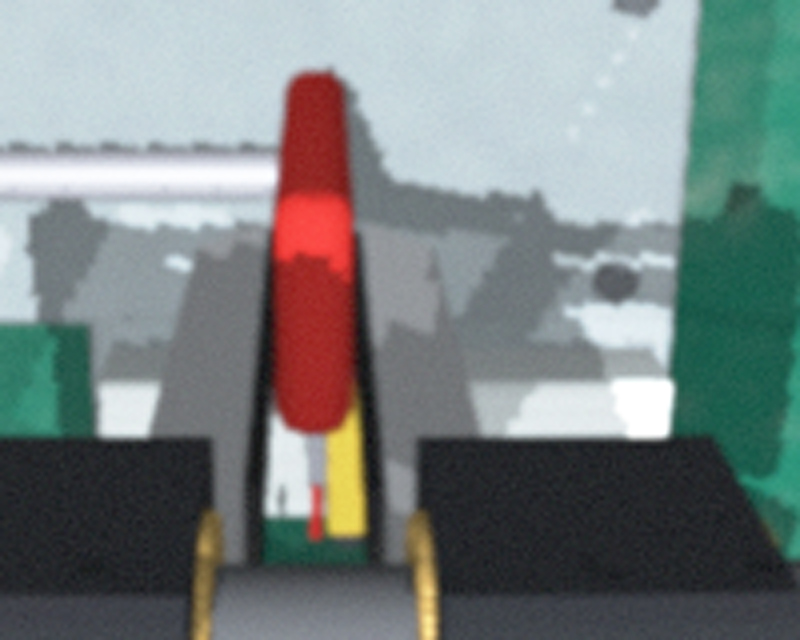

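View pics/t11z.png

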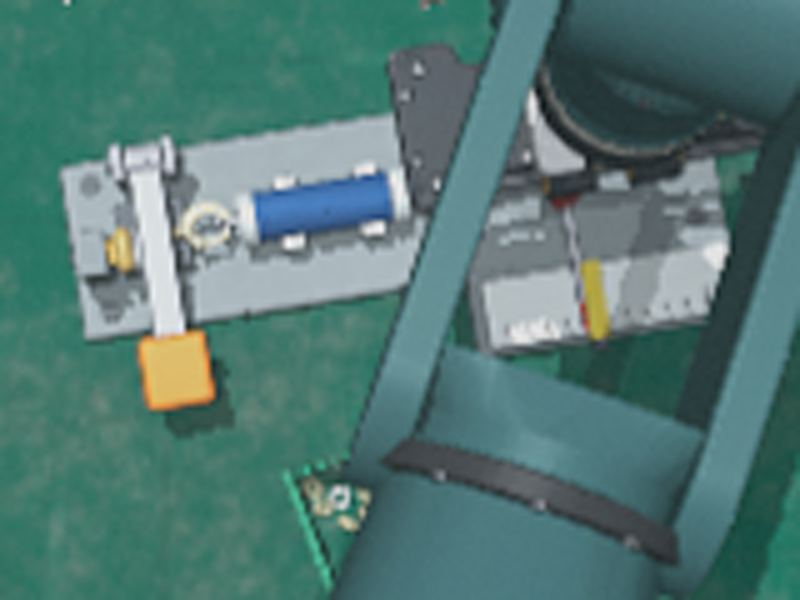

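Call:
drive_tool --commands '[[[0, 0.01, 0, 0], [0, 0.01, 0, 0], [0, 0.008, 0, 0], [0, 0, 0, 0], [0, 0, 0, 0], [0, 0, 0, 0], [0, 0, 0, 0], [0, 0, 0, 0], [0, 0, 0, 0]]]'

```text
time: 12.85
tool_pos: [0.5964, -0.1493, 0.0572]
ee_rot: [-1.488, 1.566, 1.818]
wrist_force: [-1.9, 8.5, 2.6]
width: 0.0114
```

```bash
python3 -c "
from pb import *
st();s=snap('wrist','wrist12');pb(s);cv2.imwrite('pics/w12z.png',cv2.resize(cv2.cvtColor(s['pixels'],cv2.COLOR_RGB2BGR)[180:340,200:400],None,fx=4,fy=4,interpolation=cv2.INTER_CUBIC))
s=snap('top','top12');pb(s);cv2.imwrite('pics/t12z.png',cv2.resize(cv2.cvtColor(s['pixels'],cv2.COLOR_RGB2BGR)[140:260,225:385],None,fx=5,fy=5,interpolation=cv2.INTER_CUBIC))
print(np.median([dep(s,u,v)[2] for u in range(256,265) for v in range(210,219)]))
"
```

```text
t 12.85 tcp [ 0.5964 -0.1493  0.0572] tester mm [-124.5   -0.6] w 0.011387966449448828 F [-1.9   8.54  2.64]
[[-0.001  0.164 -0.986]
 [ 0.004 -0.986 -0.164]
 [-1.    -0.005  0.   ]]
jaw angle vs tester -x deg 0.046842789937443285
band [274 289   3  25  51] [275.4 302.4] [-122.9   76. ]
band [281 288   6  26 121] [283.1 301.6] [-129.7   75.2]
band [344 192   1   5   5] [344. 194.] [-127.8   51.6]
band [343 198   4  10  20] [344.4 203.8] [-124.8   75.8]
0.05526817989367605
```

View pics/w12z.png

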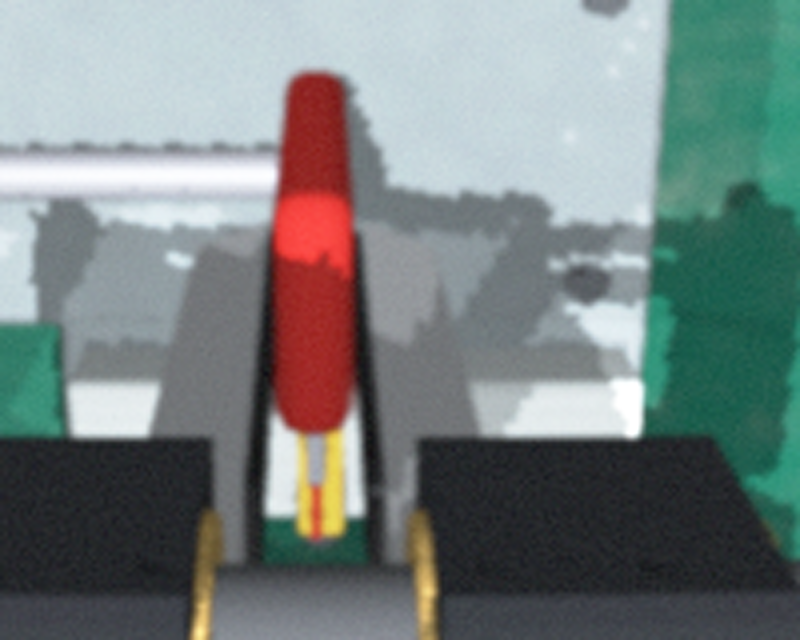

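View pics/t12z.png

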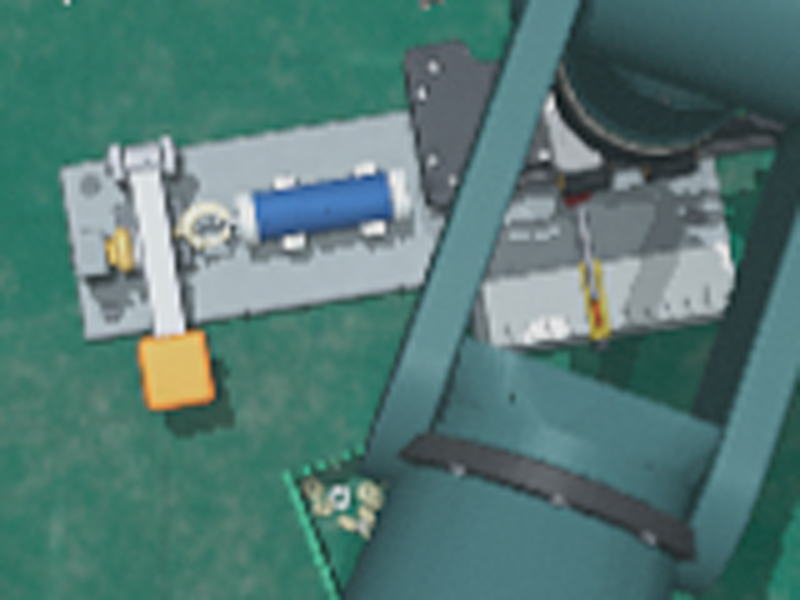

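Call:
drive_tool --commands '[[[0, 0.002, 0, 0], [0, 0, 0, 0], [0, 0, 0, 0], [0, 0, 0, 0], [0, 0, 0, 0], [0, 0, 0, 0], [0, 0, 0, 0], [0, 0, 0, 0], [0, 0, 0, 0], [0, 0, 0, 0]]]'

```text
time: 13.95
tool_pos: [0.5964, -0.1497, 0.0572]
ee_rot: [-1.493, 1.566, 1.813]
wrist_force: [-1.3, 8.3, 2.1]
width: 0.0119
```

```bash
python3 -c "
from pb import *
st();s=snap('wrist','wrist13');pb(s);cv2.imwrite('pics/w13z.png',cv2.resize(cv2.cvtColor(s['pixels'],cv2.COLOR_RGB2BGR)[180:340,200:400],None,fx=4,fy=4,interpolation=cv2.INTER_CUBIC))
"
```

```text
t 13.95 tcp [ 0.5964 -0.1497  0.0572] tester mm [-125.    -0.6] w 0.011916336864678178 F [-1.29  8.29  2.07]
[[-0.001  0.164 -0.986]
 [ 0.004 -0.986 -0.164]
 [-1.    -0.005  0.   ]]
jaw angle vs tester -x deg 0.048283805336751584
band [273 289   4  26  76] [274.9 301.7] [-123.    75.3]
band [281 288   5  26 104] [282.7 301.4] [-129.8   74.9]
```

View pics/w13z.png

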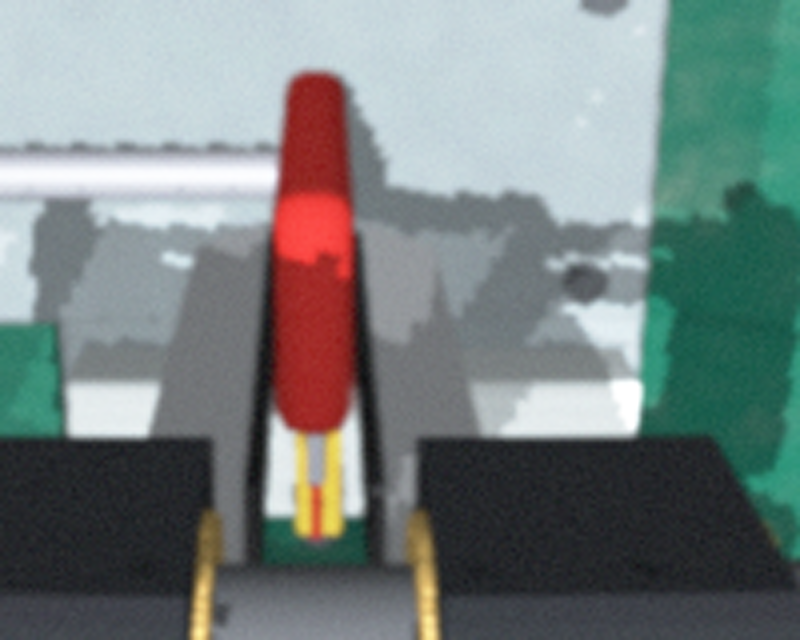

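The pointer fin at about (317, 510) in the crop lies within the yellow band, columns 296–344. It is centred and steady.

```bash
python3 -c "
from bench import robot
print(robot.close_job())"
```

```text
the job is handed in; nothing more can be done
None
```

The clamp lever is latched, and I handed the job in at about 14 s with the gripper still holding the red tab and the pointer over the yellow band.

- **Lever:** the first press, to TCP z 0.050 m, did not latch, and the paddle sprang back to 100 mm. I pressed again to about 0.037 m, and it held. Depth readings then put the paddle face at about 55 mm, both right after the press and again during the pull. That second press went about 18 mm below the stated latched height of 55 mm with almost no force on the wrist. I did not find out why.
- **Tab:** gripped across its thickness (opening about 11.9 mm) and pulled about 29.5 mm.
- **Pointer:** the last wrist picture shows it within about 1 mm of the band's middle, and the top view a second earlier agreed. The pull force held steady at about 8.4 N, which is what the spring should give there, and the TCP moved only about 0.4 mm over the last second.
- **Surroundings:** the band stayed where it was. The bin and pliers looked undisturbed in the pictures where they showed; I did not measure them or recheck the glue can at the end.

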